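# Level the bread display shelf

### The arm

A 6-joint arm with a two-finger parallel gripper is mounted at the origin on the work surface. World frame = base frame: x ahead of the robot, y to its left, z up, the work surface at z = 0. Lengths are in mm, angles in rad, forces in N, time in s.
With the tool pointing down it reaches from about 300 to 1000 mm from the base axis. Payload 5.1 kg.
Tool frame: the origin (TCP) lies at the very end of the fingers, on their centre line; the grasp point (between the pads) lies 19 mm behind it (manip.grasp_offset is the z of the grasp point in the tool frame, in mm); z points along the fingers, x is the direction in which the jaws open and shut, and the axes are right-handed (so a half turn about z gives the same grasp; the last joint's range is limited). The gripper opens to 95 mm and grips with 3 to 60 N. Pads are 20 mm wide; open, the fingers measure 119 mm over their backs; the gripper's body (75 mm by 180 mm) begins 59 mm behind the grasp point.
Start: joints at [-1.252, 0.124, 1.65, -0, 1.367, -0.083], TCP at [254.166, -598.234, 214.656] pointing down, gripper open.
Joint ranges: [-2.61, 2.61], [-1.02, 2.33], [0.03, 2.71], [-1.35, 4.49], [0.32, 2.68], [-2.91, 2.91]. Speed limits (rad/s): [2.57, 2.57, 3.14, 3.14, 3.14, 3.14].

### API

Orientations are given as [roll, pitch, yaw] about the fixed x, y, z axes, in that order (R = Rz(yaw) Ry(pitch) Rx(roll)).
In Python, from station import manip, camera, ticket, search_frame, silhouettes, tip_of gives the robot as it stands.
- The arm moves only by the tool send_rows, never from a script. Its argument "steps" is a list of rows, each a list of 6 numbers: the shift along the tool's x, y, z as a fraction of full scale, then the turn, a rotation vector about the tool's x, y, z as a fraction of full scale. In form: [[dx, dy, dz, ax, ay, az], ...]. A call has exactly 5 rows; each row is the pose to reach, as a shift and turn from the pose commanded when the call began, along the tool's axes at that moment; what a row does not reach only later rows make up. Full scale, the value 1, is 0.4 m for a shift and pi/2 rad for a turn. A row lasts 1/8 s, in which the tool goes at most 62.5 mm and 10.7 degrees, less where a joint would pass 70% of its speed; a pose out of reach is approached as far as the arm can. A call with a number of a shift or a turn outside -1 to 1 is refused whole. A call with a gripper value outside its range is refused whole. "hand" is the closure, from -1 (fully open) to 1 (shut), set as the call begins (left out, the last holds). The fingers move at their own pace and stop on an object; the grip force is fixed at half the most. Time passes only in rows, so rows that repeat a pose let the fingers close, or fill a call up. It gives the time, the measured TCP pose, the force and the opening at its end, in the units of the state.
- manip.get_obs(): the state, without advancing time (a new reading comes with each control period).
- camera(name): name is "scene" or "side" or "wrist"; returns a dict with "color" (420x560x3 uint8, red, green, blue), "fx", "fy", "cx", "cy" (pixels), "R" (3x3) and "t" (3): a world point X has camera coordinates R X + t; the wrist camera has in their place "T_tool_cam" (4x4, takes a point from camera to tool coordinates, whose origin is the TCP and whose axes are the tool frame's). Camera axes: x right, y down, z forward; pixel columns grow to the right and rows downward; lengths in mm; the calibration is good to about 2 mm. The wrist camera is an equidistant fisheye: a pixel r from the principal point sees the ray r / f radians off the axis. A picture is of the moment at which its call begins: read the wrist's pose just before it. There is no depth.
- ticket.close_job(): hands the job in, once; it reports no verdict.
Trained networks look in a picture, given as the dict that the camera call returned (one of the last four; its "shot" number tells which), for a name from the list of things; names that differ only in an ending like _2 or _b are one class to them, and where a whole thing is asked for, a point or a joint stands for the part that bears it (a point fixed in the world has none). Each returns a list of dicts, best first, with "p" (0 to 1); they miss things now and then, are a little off and sometimes report something else, mostly with a low value. They report only what shows in the picture. A call takes as long as a camera call. They do not tell look-alikes from the thing itself.
- search_frame(picture, query): "at" ([x, y, z] in mm, in world coordinates, good to about 4 mm: the middle of the surface that is visible of it).
- silhouettes(picture, query): "pixels" (420x560 bool, what is visible of it).
- tip_of(picture, query): "at" ([x, y, z] in mm, in world coordinates, good to about 4 mm: a listed point, or the origin of a listed thing).
The state is a dict: "t": time; "q": joint angles; "qvel": joint speeds; "joint_efforts": joint torques, N m; "ee_pos": TCP position; "eef_rot": TCP orientation; "force": force on the tool from outside, world axes, zero at the start; "moment": the same for the moment, N m; "finger_gap": finger opening in mm.
Only numpy, scipy, OpenCV 4.12 (cv2) and the standard library are available. Lean on these libraries where they do the work, as an engineer would, in place of code of your own. Each camera call takes 0.05 s, during which the arm holds its last target.

### The job

Lay the spirit level lengthwise on the middle of the bread shelf and press it down with the fingers until the soft pad under the shelf is fully squeezed, to see how far the bubble is off. Then turn the knob of the levelling foot so that the bubble stands between its two lines while the level is pressed down like that again, and finish holding: the program ends with the fingers still pressing the level firmly onto the shelf and the bubble centred. Leave the other things on the counter where they are.

Things in the scene. Friction and masses are not known exactly. Their poses are not given: they have to be found in the camera images.
- level_mid (a point): Spirit level, loose, lying upright on the counter: plain aluminium bar 200 long (its x) x 24 wide (its y) x 40 tall, about 0.17 kg. The point is its centre, 20 above its flat underside; x points to the end with the vial. The vial lies in a notch in the top, 38 to 92 mm from the centre towards +x; the rest of the top, middle included, is flat and may be pressed on.
- bubble (a joint): Bubble of the level (white, 14 long, in the green vial): its offset in m from the vial's middle, along the level's x axis (+ towards the vial end). It moves to the higher end, 0.4 mm per mrad of slope, takes about a second to settle, and is centred (between the two black lines, which are 20 apart) within 0.003 of 0.
- deck_mid (a point): Display shelf: low wooden riser. The point is the middle of its deck's top face, some 65 above the counter, z out of the face. Deck 140 (x) x 280 (y) x 14. It rests on a fixed foot at its +y end and on the levelling foot beyond its -y end. The deck slopes along y by up to 0.04 rad.
- foot_grip (a point): Levelling foot's black wing knob, 205 from the deck's middle towards its -y, on an upright screw; it stays at one height. The point is on the turning axis at the middle of the wing, 101 above the counter. Wing 50 long (its x, turns with it) x 14 thick (its y) x 34 tall (84 to 118 above the counter); clear space around it, steel lug of the shelf below it at under 65.
- foot (a joint): Angle of the levelling foot in rad, 0 to 5, growing clockwise seen from above. Clockwise raises the shelf's foot end: 11.4 mrad of slope per rad, so the bubble of a level lying along the shelf moves 4.6 mm towards the foot end per rad. It turns with about 0.1 N m and stays where it is left. The angle at which the shelf is level differs each time.
- sag (a joint): How far the shelf's soft pad under the foot end is squeezed, in rad of slope: 0 at rest (also with the level merely lying there), 0.016 fully squeezed, which takes 4 to 8 N of push on a level lying in the middle. Squeezing lowers the foot end, so the bubble runs 6.4 mm away from the foot end.
- tub: Bystander: clear square tub of doughnuts, 180 x 180 x 80 mm; origin under its middle.
- loaf: Bystander: bread loaf, 90 x 190 x 70 mm; origin under its middle.
- jar: Bystander: sugar jar with steel cap, 70 across, 110 tall mm; origin under its middle.
- mug: Bystander: white mug, 80 across, 90 tall mm; origin under its middle.
- scraper: Bystander: steel dough scraper with wooden grip, lying flat, 100 x 120 x 16 mm; origin under its middle.
- pin: Bystander: wooden rolling pin lying along its y axis, 300 long, 44 thick mm; origin under its middle.
- plate: Bystander: small plate with one doughnut, 150 across, 30 tall mm; origin under its middle.
Things that resemble listed ones, but are neither listed nor needed, are in the scene too. What is meant by the part that bears level_mid is not orange, and is the larger of those in its own colour.

How it is judged:
By the outcome, as a careful person would: the job done as asked, in the order asked, and still so for the second after the job is handed in, while the arm keeps its last pose, push and grip.
It also fails if it takes over 72 s, if anything falls off the work surface, if the arm or the gripper's body presses on something with over 40 N, if the wrist force passes 120 N, or if a joint passes its speed limit or range.

## Working session

There is one attempt and no reset: what is moved stays moved. The work goes in short steps, Python scripts to look and compute and a tool call to move; the robot and the scene stay as the last step left them, time stands still between calls to the robot, and variables do not carry over. Pictures are saved under pics/ and viewed, and the job is handed in when it is done.

Besides the shell and the picture viewer there is one more tool, called after ">>>" as a command line: name --pt "numbers of a row" for each row, then --argument value for the rest. send_rows: Moves the arm, as the interface text tells. Shift numbers are shares of 0.4 m and turn numbers shares of pi/2 rad, none past 1 either way. Its arguments: {"type":"object","properties":{"steps":{"type":"array","items":{"type":"array","items":{"type":"number"}}},"hand":{"type":"number"}},"required":["steps"]}

```bash
ls; mkdir -p pics
python3 - <<'E'
from station import manip,camera
import cv2
o=manip.get_obs();print(o)
for n in("scene","side","wrist"):
    c=camera(n);cv2.imwrite(f"pics/a_{n}.png",c["color"][:,:,::-1])
    print(n,{k:v for k,v in c.items() if k!="color"})
E
```

```text
pics
{'t': 0.0, 'q': array([-1.25157404e+00,  1.24495501e-01,  1.65166640e+00, -9.79486489e-06,
        1.36746591e+00, -8.25663772e-02]), 'qvel': array([ 0.00113474,  0.00072787, -0.00063686,  0.00112152, -0.00184611,
        0.00041549]), 'joint_efforts': array([-5.10673672e-04, -4.17608929e+01, -3.59934711e+01,  7.74206081e-02,
        4.92327218e-02, -1.88851823e-04]), 'ee_pos': array([ 253.9840215 , -597.63740575,  213.39774456]), 'eef_rot': array([-3.14143437e+00,  2.02901528e-03, -1.16900551e+00]), 'force': array([-0.03445451,  0.15432109,  0.16055894]), 'moment': array([-0.03665185, -0.04342739, -0.00724884]), 'finger_gap': 94.96336391747444}
scene {'fx': 464.4895932430747, 'fy': 464.4895932430747, 'cx': 285.9835028045503, 'cy': 220.10721855333023, 'R': array([[-0.90661494,  0.42173326,  0.01379866],
       [ 0.31394367,  0.69602401, -0.64574759],
       [-0.28193744, -0.58111241, -0.76342625]]), 't': array([ 486.57155669,  -99.70212959, 1607.96478299]), 'shot': 1}
side {'fx': 530.872439559381, 'fy': 530.872439559381, 'cx': 285.9134370557444, 'cy': 212.05083157333516, 'R': array([[ 0.85729902, -0.51452343, -0.01743624],
       [-0.31057905, -0.48988194, -0.81458967],
       [ 0.41058377,  0.70376226, -0.57977551]]), 't': array([-444.30018608,  201.53348463, 1436.01920965]), 'shot': 2}
wrist {'fx': 325.19226210127806, 'fy': 325.19226210127806, 'cx': 281.3666764022888, 'cy': 210.91413138441214, 'T_tool_cam': array([[ 9.99999762e-01,  1.39940225e-04,  6.74870109e-04,
         4.86473352e-01],
       [-3.06683112e-04,  9.67239032e-01,  2.53867209e-01,
        -7.07415900e+01],
       [-6.17234476e-04, -2.53867356e-01,  9.67238846e-01,
        -1.72018011e+02],
       [ 0.00000000e+00,  0.00000000e+00,  0.00000000e+00,
         1.00000000e+00]]), 'shot': 3}
```

View pics/a_scene.png

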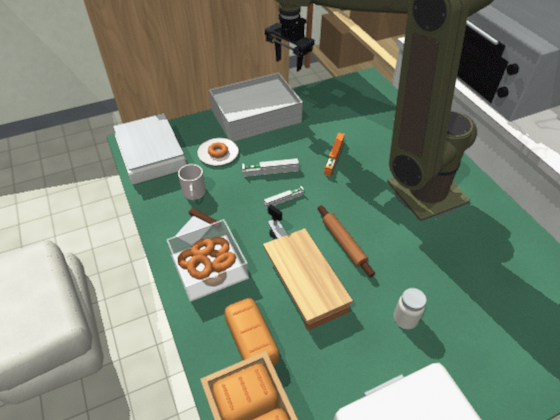

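View pics/a_side.png

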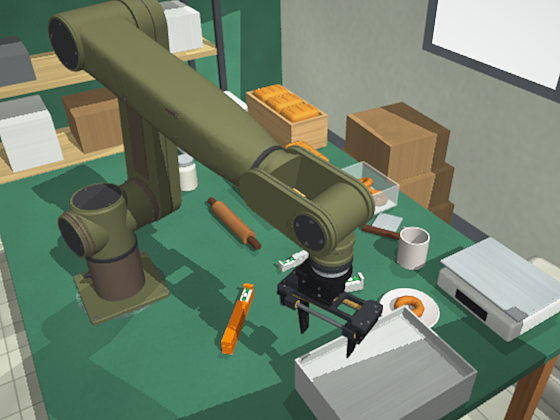

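View pics/a_wrist.png

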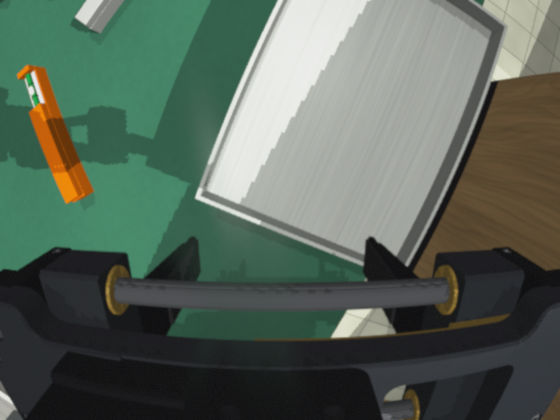

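Three candidate levels show in the scene view: an orange one at (335,153), a long silver one at (270,168) and a short silver one at (284,197). The description says not orange and the larger of its colour, so I take the long silver one. I'll confirm it in a crop and measure.

Run:
```python
from station import *
import cv2,numpy as np
c=camera("scene");s=camera("side")
im=c["color"][:,:,::-1]
cv2.imwrite("pics/b_crop.png",cv2.resize(im[130:330,170:370],None,fx=3,fy=3,interpolation=cv2.INTER_CUBIC))
for nm,p in(("scene",c),("side",s)):
  for q in("level_mid","deck_mid","foot_grip","tub","loaf","jar","mug","scraper","pin","plate"):
    for f in (tip_of,):
      for d in f(p,q): print(nm,q,np.round(d["at"],1),round(d["p"],2))
for d in silhouettes(c,"level_mid")+silhouettes(c,"foot_grip"):
    y,x=np.nonzero(d["pixels"]);print(d["p"],x.min(),x.max(),y.min(),y.max(),len(x))
# back-project pixel to z plane
def bp(c,u,v,z):
    d=c["R"].T@np.array([(u-c["cx"])/c["fx"],(v-c["cy"])/c["fy"],1]);o=-c["R"].T@c["t"];return o+d*(z-o[2])/d[2]
for u,v in((243,168),(298,162),(265,198),(304,189)):print(u,v,bp(c,u,v,40).round(1))
```

```text
scene level_mid [ 454.6 -310.6   21.8] 0.86
scene level_mid [ 466.5 -162.6   14.9] 0.82
scene level_mid [ 210.7 -280.8   20.4] 0.57
scene deck_mid [550.  163.8  65.9] 0.67
scene foot_grip [561.  -46.3 100.6] 0.74
scene tub [789.8  -9.1  -2.8] 0.84
scene tub [377.3  80.5  -2.4] 0.26
scene loaf [762.5 263.2  -1.7] 0.95
scene jar [349.6 378.   -1. ] 0.86
scene jar [ 591.9 -481.3    1.9] 0.49
scene mug [ 7.357e+02 -3.312e+02 -7.000e-01] 0.7
scene scraper [ 761.9 -179.6   -4.9] 0.58
scene pin [377.9  81.4  -2.1] 0.93
scene plate [ 593.6 -478.9    1.7] 0.71
scene plate [557.1 -45.5  98.7] 0.39
side level_mid [ 209.9 -284.1   18.9] 0.95
side level_mid [ 469.9 -168.3   17.2] 0.57
side tub [785.7 -11.   -1.1] 0.61
side loaf [759.1 268.1  -1.4] 0.69
side jar [347.  377.6   1.4] 0.71
side mug [ 734.  -330.2   -1.5] 0.83
side scraper [ 758.4 -177.7    1.5] 0.81
side pin [380.1  81.8   6.3] 0.85
side pin [3.507e+02 3.807e+02 3.000e-01] 0.58
side plate [ 589.2 -473.5    1.1] 0.57
side plate [ 7.349e+02 -3.270e+02 -3.000e-01] 0.21
0.92 264 302 187 207 355
0.81 242 298 158 175 697
0.61 324 343 133 176 366
0.7 264 350 229 322 4316
0.59 267 281 205 225 195
243 168 [ 549.6 -327.5   40. ]
298 162 [ 361.8 -276.9   40. ]
265 198 [ 536.1 -165.6   40. ]
304 189 [ 401.2 -149.9   40. ]
```

View pics/b_crop.png

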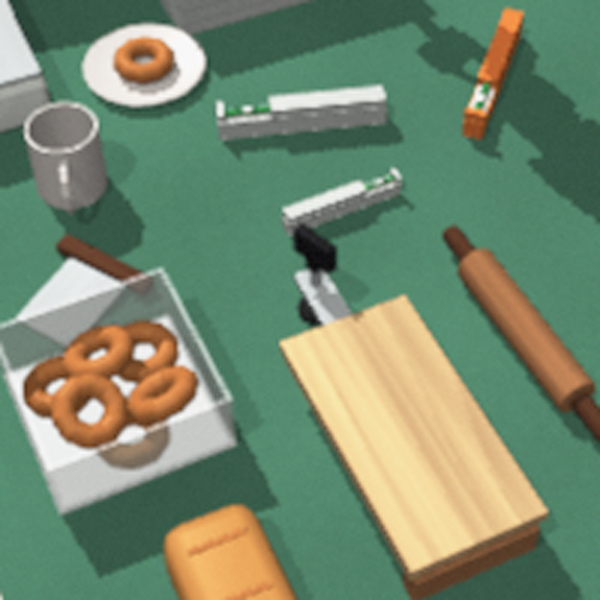

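The crop confirms it: the long silver level has its vial at the left (crop 245,110), and it measures about 195 mm against 136 mm for the short one. Next I'll write helpers and move over it.

```bash
cat > h.py <<'E'
from station import *
import cv2,numpy as np
from scipy.spatial.transform import Rotation as Ro
def pose():
    o=manip.get_obs();return o,np.array(o["ee_pos"]),Ro.from_euler("xyz",o["eef_rot"])
def go(xyz,yawdeg):
    o,p,R=pose();T=Ro.from_euler("xyz",[np.pi,0,np.radians(yawdeg)])
    d=R.inv().apply(np.array(xyz)-p)/400;r=(R.inv()*T).as_rotvec()/(np.pi/2)
    print("row",np.round(d,4),np.round(r,4),"t",round(o["t"],2),"pos",p.round(1),"rot",np.degrees(o["eef_rot"]).round(2),"F",o["force"].round(1),"gap",round(o["finger_gap"],1))
def bp(c,u,v,z):
    d=c["R"].T@np.array([(u-c["cx"])/c["fx"],(v-c["cy"])/c["fy"],1]);o=-c["R"].T@c["t"];return o+d*(z-o[2])/d[2]
def wcam():
    o,p,R=pose();c=camera("wrist");M=np.eye(4);M[:3,:3]=R.as_matrix();M[:3,3]=p;c["M"]=M@c["T_tool_cam"];return c
def wbp(c,u,v,z):
    x,y=u-c["cx"],v-c["cy"];r=np.hypot(x,y);th=r/c["fx"]
    d=c["M"][:3,:3]@np.array([np.sin(th)*x/r,np.sin(th)*y/r,np.cos(th)]);o=c["M"][:3,3];return o+d*(z-o[2])/d[2]
def wpj(c,X):
    q=np.linalg.inv(c["M"])@np.append(X,1);q=q[:3];r=np.hypot(q[0],q[1]);th=np.arctan2(r,q[2]);return np.array([c["cx"]+c["fx"]*th*q[0]/r,c["cy"]+c["fx"]*th*q[1]/r])
def save(c,n):cv2.imwrite(f"pics/{n}.png",c["color"][:,:,::-1])
E
python3 -c "
from h import *
go([440,-340,210],-105)"
```

```text
row [-0.4125 -0.6801  0.0116] [0.     0.     0.4225] t 1.35 pos [ 254.2 -598.2  214.6] rot [180.     0.   -66.98] F [ 0.7 -0.6  0.3] gap 95.3
```

>>> send_rows --pt "-0.08 -0.13 0 0 0 0.085" --pt "-0.16 -0.26 0 0 0 0.17" --pt "-0.24 -0.4 0 0 0 0.255" --pt "-0.32 -0.53 0 0 0 0.34" --pt "-0.4 -0.66 0 0 0 0.4225" --hand -1

```text
t: 1.98
ee_pos: [435.5, -346.0, 214.9]
eef_rot: [-3.141, -0.0, -1.837]
force: [0.8, 0.1, -0.1]
finger_gap: 95.0
```

```bash
python3 -c "
from h import *
go([440,-340,210],-105)
c=wcam();save(c,'c_w')
for d in tip_of(c,'level_mid')+tip_of(c,'foot_grip')+tip_of(c,'deck_mid'):print(d)
np.save('cM.npy',c['M'])
"
```

```text
row [-0.0175 -0.0068  0.0123] [-0.0005 -0.0002 -0.0029] t 1.98 pos [ 435.5 -346.   214.9] rot [-1.7996e+02 -2.0000e-02 -1.0526e+02] F [ 0.8  0.1 -0.1] gap 95.0
{'at': [460.4, -309.9, 18.9], 'p': 0.89}
{'at': [471.2, -163.8, 13.7], 'p': 0.76}
{'at': [555.7, -42.6, 101.9], 'p': 0.81}
```

View pics/c_w.png

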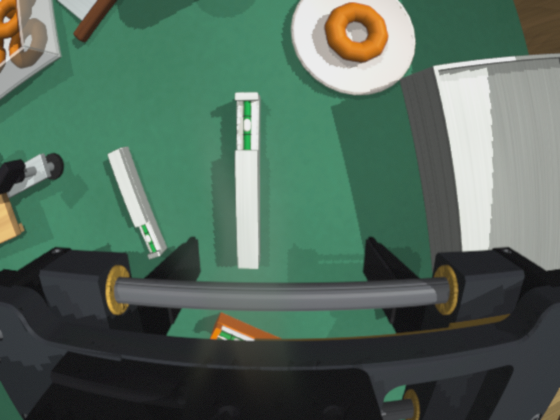

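```bash
python3 -c "
from h import *
im=cv2.imread('pics/c_w.png');cv2.imwrite('pics/c_crop.png',cv2.resize(im[80:280,190:310],None,fx=3,fy=3,interpolation=cv2.INTER_CUBIC))
cv2.imwrite('pics/c_crop2.png',cv2.resize(im[120:250,0:100],None,fx=4,fy=4,interpolation=cv2.INTER_CUBIC))
"
```

```text
(no output)
```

View pics/c_crop.png

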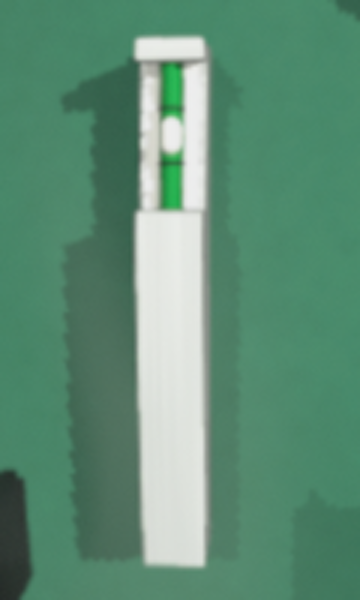

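View pics/c_crop2.png

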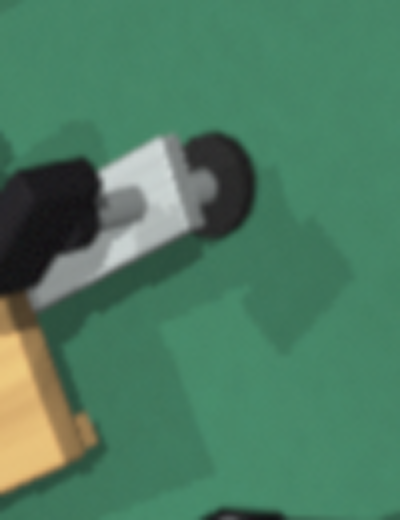

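```bash
python3 -c "
from h import *
c=dict(fx=325.19226210127806,cx=281.3666764022888,cy=210.91413138441214,M=np.load('cM.npy'))
P=[wbp(c,190+x/3,80+y/3,40) for x,y in((135,38),(205,38),(145,565),(206,565))]
print(np.round(P,1));a=(P[0]+P[1])/2;b=(P[2]+P[3])/2
print((a+b)/2,np.linalg.norm(a-b),np.degrees(np.arctan2(*(a-b)[1::-1])))
m=(a+b)/2
go([m[0],m[1],90],np.degrees(np.arctan2(*(a-b)[1::-1]))-90)
"
```

```text
[[ 553.8 -328.4   40. ]
 [ 546.7 -352.2   40. ]
 [ 362.3 -274.6   40. ]
 [ 356.3 -297.8   40. ]]
[ 454.76650347 -313.25234766   40.        ] 198.48564527096215 -15.820851184914458
row [-0.0943 -0.0259  0.3121] [-0.0001 -0.0004  0.0112] t 2.17 pos [ 435.1 -347.   214.9] rot [-1.7999e+02 -4.0000e-02 -1.0481e+02] F [ 0.1 -0.1 -0.2] gap 95.3
```

>>> send_rows --pt "-0.0943 -0.026 0.06 0 0 0.011" --pt "-0.0943 -0.026 0.19 0 0 0.011" --pt "-0.0943 -0.026 0.33 0 0 0.011" --pt "-0.0943 -0.026 0.45 0 0 0.011" --pt "-0.0943 -0.026 0.515 0 0 0.011"

```text
t: 2.8
ee_pos: [451.8, -314.3, 5.3]
eef_rot: [3.137, 0.002, -1.852]
force: [0.6, -0.3, 0.1]
finger_gap: 94.8
```

>>> send_rows --pt "0 0 0 0 0 0" --pt "0 0 0 0 0 0" --pt "0 0 0 0 0 0" --pt "0 0 0 0 0 0" --pt "0 0 0 0 0 0" --hand 1

```text
t: 3.42
ee_pos: [454.8, -314.2, 9.4]
eef_rot: [-3.14, -0.001, -1.85]
force: [0.3, 0.5, 0.2]
finger_gap: 50.4
```

```bash
python3 -c "
from h import *
go([454.8,-313.3,8],-105.8)
c=wcam();save(c,'d_w')
"
```

```text
row [-0.0023  0.0006  0.0035] [-0.0007 -0.0003 -0.002 ] t 3.42 pos [ 454.8 -314.2    9.4] rot [-1.7993e+02 -3.0000e-02 -1.0598e+02] F [0.3 0.5 0.2] gap 50.4
```

View pics/d_w.png

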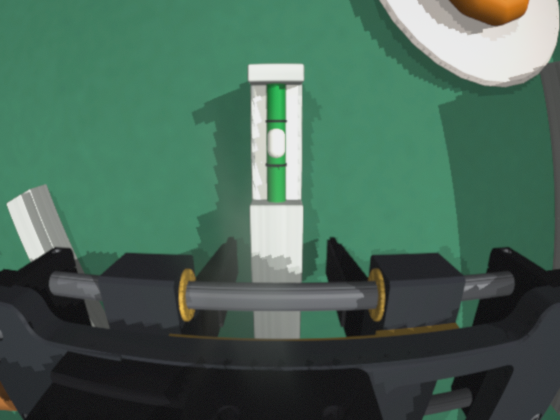

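The level sits straight between the fingers. Its bubble at (276,142) is between the lines at rows 121 and 165, which are 20 mm apart, so about 2.2 px per mm. I'll keep closing.

>>> send_rows --pt "0 0 0 0 0 0" --pt "0 0 0 0 0 0" --pt "0 0 0 0 0 0" --pt "0 0 0 0 0 0" --pt "0 0 0 0 0 0" --hand 1

```text
t: 4.1
ee_pos: [454.4, -313.9, 8.6]
eef_rot: [3.141, 0.0, -1.85]
force: [0.2, 2.1, 0.5]
finger_gap: 23.8
```

>>> send_rows --pt "0 0 -0.05 0 0 0" --pt "0 0 -0.18 0 0 0" --pt "0 0 -0.31 0 0 0" --pt "0 0 -0.4 0 0 0" --pt "0 0 -0.45 0 0 0"

```text
t: 4.72
ee_pos: [455.1, -314.9, 192.4]
eef_rot: [-3.137, -0.002, -1.85]
force: [0.1, -0.4, -2.7]
finger_gap: 23.5
```

```bash
python3 -c "
from h import *
c=camera('scene');save(c,'e_s');w=wcam();save(w,'e_w')
im=c['color'][:,:,::-1];cv2.imwrite('pics/e_crop.png',cv2.resize(im[190:335,220:370],None,fx=5,fy=4,interpolation=cv2.INTER_CUBIC))
for d in tip_of(c,'deck_mid')+tip_of(c,'foot_grip'):print(d)
go([550,164,190],3)
"
```

```text
{'at': [552.5, 159.9, 66.0], 'p': 0.8}
{'at': [346.8, 378.3, 0.1], 'p': 0.69}
{'at': [558.6, -44.4, 98.4], 'p': 0.63}
{'at': [759.1, -181.0, -4.2], 'p': 0.62}
row [-1.2141  0.098  -0.0053] [ 3.0000e-04  1.1000e-03 -1.2111e+00] t 4.92 pos [ 453.8 -313.6  187.6] rot [ 1.7992e+02  3.0000e-02 -1.0600e+02] F [-1.2  0.5 -3.3] gap 23.7
```

View pics/e_crop.png

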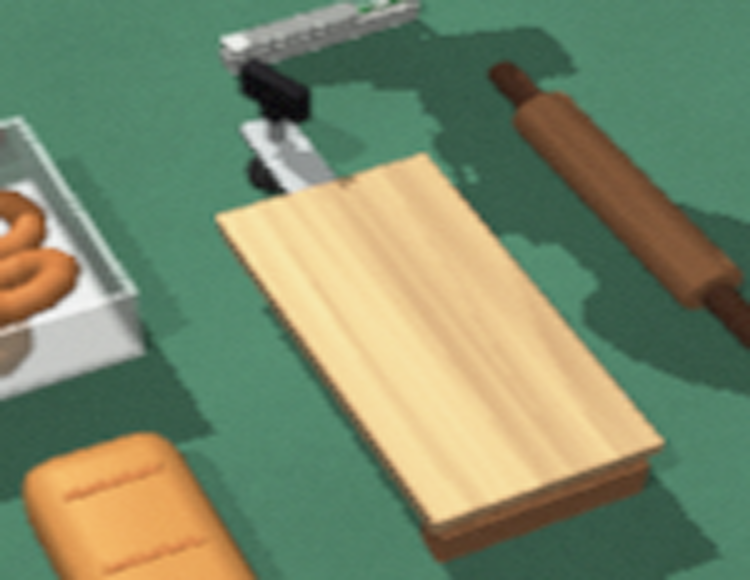

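View pics/e_w.png

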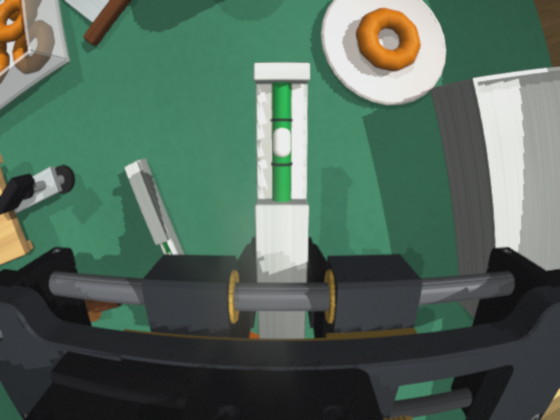

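```bash
python3 -c "
from h import *
np.set_printoptions(suppress=True)
c=camera('scene')
P=np.array([bp(c,u,v,65) for u,v in((263.4,244.25),(305.4,228.3),(352.8,300.8),(306.6,321.3))]);print(P.round(1),P.mean(0))
print([np.linalg.norm(P[i]-P[(i+1)%4]).round(1) for i in range(4)])
e=(P[2]+P[3]-P[0]-P[1]);print(np.degrees(np.arctan2(e[1],e[0])))
o,p,R=pose();print(p,R.as_matrix())
"
```

```text
[[622.6  24.9  65. ]
 [482.7  21.5  65. ]
 [478.7 299.4  65. ]
 [619.2 302.4  65. ]] [550.82091163 162.06645707  65.        ]
[np.float64(140.0), np.float64(277.9), np.float64(140.5), np.float64(277.5)]
90.76376090781115
[ 453.45047291 -313.26528197  186.55803757] [[-0.27556582 -0.96127844 -0.00269066]
 [-0.96128126  0.27556053  0.00217712]
 [-0.00135138  0.00318642 -0.99999401]]
```

>>> send_rows --pt "-0.1 0.01 0 0 0 -0.1" --pt "-0.23 0.02 0 0 0 -0.21" --pt "-0.36 0.03 0 0 0 -0.32" --pt "-0.49 0.04 0 0 0 -0.43" --pt "-0.62 0.05 0 0 0 -0.54"

```text
t: 5.6
ee_pos: [502.4, -68.2, 186.1]
eef_rot: [3.139, 0.003, -0.996]
force: [0.3, -0.5, -1.6]
finger_gap: 23.8
```

```bash
python3 -c "
from h import *
np.set_printoptions(suppress=True)
go([551,163,190],1.2)"
```

```text
row [-0.4191 -0.4162 -0.0097] [ 0.0007  0.0026 -0.6476] t 5.6 pos [502.4 -68.2 186.1] rot [179.84   0.16 -57.08] F [ 0.3 -0.5 -1.6] gap 23.8
```

>>> send_rows --pt "-0.08 -0.08 0 0 0 -0.1" --pt "-0.16 -0.16 0 0 0 -0.21" --pt "-0.25 -0.25 0 0 0 -0.32" --pt "-0.34 -0.34 0 0 0 -0.43" --pt "-0.419 -0.416 0 0 0 -0.54"

```text
t: 6.22
ee_pos: [552.2, 162.4, 185.8]
eef_rot: [3.14, 0.004, -0.147]
force: [0.4, -0.5, -1.9]
finger_gap: 23.8
```

```bash
python3 -c "
from h import *
np.set_printoptions(suppress=True)
go([551,163,140],1.2)"
```

```text
row [-0.0028 -0.0013  0.1145] [ 0.0008  0.0027 -0.107 ] t 6.22 pos [552.2 162.4 185.8] rot [179.91   0.24  -8.43] F [ 0.4 -0.5 -1.9] gap 23.8
```

>>> send_rows --pt "-0.003 -0.001 0.05 0 0.0027 -0.05" --pt "-0.003 -0.001 0.1 0 0.0027 -0.107" --pt "-0.003 -0.001 0.16 0 0.0027 -0.107" --pt "-0.003 -0.001 0.2 0 0.0027 -0.107" --pt "-0.003 -0.001 0.22 0 0.0027 -0.107"

```text
t: 6.85
ee_pos: [550.9, 161.0, 98.2]
eef_rot: [3.141, -0.0, 0.014]
force: [0.5, 0.1, -1.1]
finger_gap: 24.1
```

```bash
python3 -c "
from h import *
np.set_printoptions(suppress=True)
go([551,163,75],1.2)
c=camera('scene');save(c,'f_s');w=wcam();save(w,'f_w')
im=c['color'][:,:,::-1];cv2.imwrite('pics/f_crop.png',cv2.resize(im[180:335,220:370],None,fx=5,fy=3.8,interpolation=cv2.INTER_CUBIC))
"
```

```text
row [ 0.0002 -0.005   0.0579] [ 0.0007 -0.0003 -0.0041] t 6.85 pos [550.9 161.   98.2] rot [179.94  -0.03   0.83] F [ 0.5  0.1 -1.1] gap 24.1
```

View pics/f_crop.png

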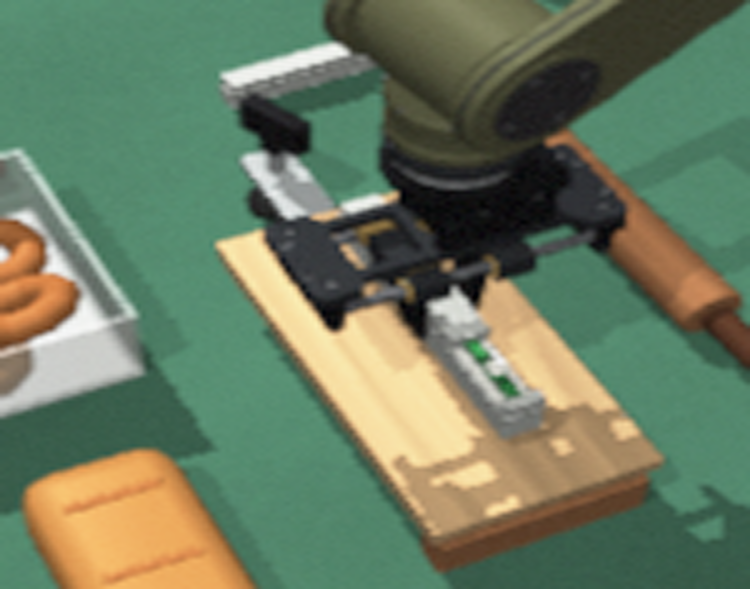

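View pics/f_w.png

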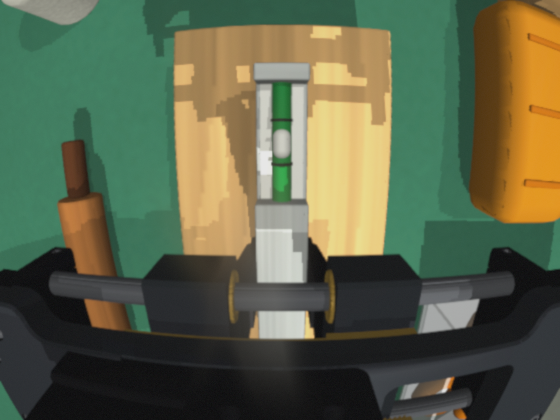

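>>> send_rows --pt "0 -0.004 0.02 0 0 -0.003" --pt "0 -0.004 0.04 0 0 -0.003" --pt "0 -0.004 0.048 0 0 -0.003" --pt "0 -0.004 0.052 0 0 -0.003" --pt "0 -0.004 0.052 0 0 -0.003"

```text
t: 7.58
ee_pos: [552.4, 163.0, 79.9]
eef_rot: [3.141, -0.004, 0.019]
force: [0.7, 0.6, -2.0]
finger_gap: 23.7
```

>>> send_rows --pt "0 0 0.003 0 0 0" --pt "0 0 0.005 0 0 0" --pt "0 0 0.007 0 0 0" --pt "0 0 0.008 0 0 0" --pt "0 0 0.008 0 0 0"

```text
t: 8.2
ee_pos: [552.3, 162.9, 76.6]
eef_rot: [3.141, -0.004, 0.019]
force: [-0.1, -0.6, -1.2]
finger_gap: 23.9
```

>>> send_rows --pt "0 0 0.002 0 0 0" --pt "0 0 0.003 0 0 0" --pt "0 0 0.004 0 0 0" --pt "0 0 0.005 0 0 0" --pt "0 0 0.005 0 0 0"

```text
t: 8.82
ee_pos: [552.3, 162.9, 74.6]
eef_rot: [3.141, -0.004, 0.019]
force: [0.5, 0.1, -1.7]
finger_gap: 23.6
```

```bash
python3 -c "
from h import *
w=wcam();save(w,'g_w');print(manip.get_obs()['force'],manip.get_obs()['moment'])
s=camera('scene')
cv2.imwrite('pics/g_s.png',cv2.resize(s['color'][180:335,220:370,::-1],None,fx=5,fy=3.8,interpolation=cv2.INTER_CUBIC))
"
```

```text
[-0.27084215 -0.58775783 -1.62133834] [ 0.03904756 -0.16027629 -0.02112092]
```

View pics/g_s.png

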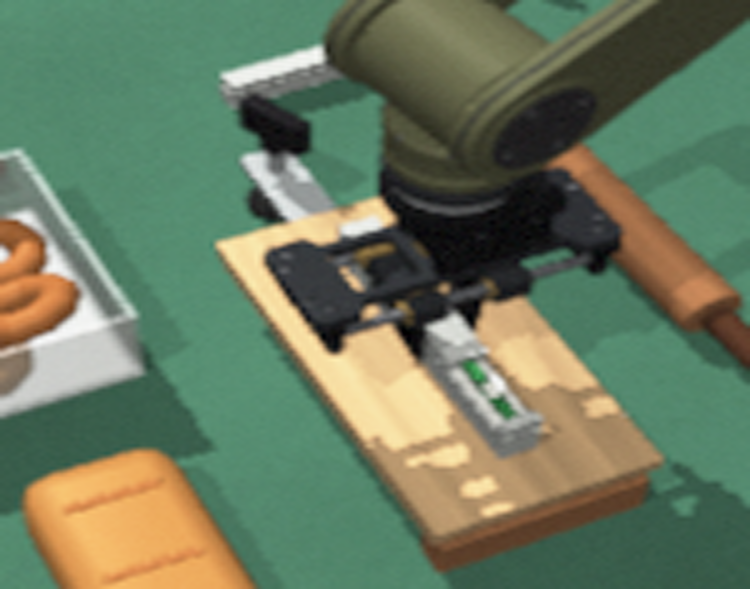

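>>> send_rows --pt "0 0 0.0015 0 0 0" --pt "0 0 0.003 0 0 0" --pt "0 0 0.004 0 0 0" --pt "0 0 0.005 0 0 0" --pt "0 0 0.005 0 0 0"

```text
t: 9.55
ee_pos: [552.5, 162.9, 73.2]
eef_rot: [3.141, -0.005, 0.019]
force: [-1.4, -1.3, 3.5]
finger_gap: 23.6
```

Contact: the force went from −1.7 to +3.5 N. I'll release.

>>> send_rows --pt "0 0 0 0 0 0" --pt "0 0 0 0 0 0" --pt "0 0 0 0 0 0" --pt "0 0 0 0 0 0" --pt "0 0 0 0 0 0" --hand 0.2

```text
t: 10.18
ee_pos: [552.3, 163.0, 72.6]
eef_rot: [3.141, -0.004, 0.019]
force: [0.6, 0.1, -0.0]
finger_gap: 37.8
```

>>> send_rows --pt "0 0 -0.02 0 0 0" --pt "0 0 -0.06 0 0 0" --pt "0 0 -0.1 0 0 0" --pt "0 0 -0.14 0 0 0" --pt "0 0 -0.16 0 0 0"

```text
t: 10.8
ee_pos: [552.9, 163.1, 138.8]
eef_rot: [-3.141, -0.007, 0.019]
force: [-0.2, 0.9, -0.6]
finger_gap: 37.8
```

>>> send_rows --pt "0 0 0 0 0 0" --pt "0 0 0 0 0 0" --pt "0 0 0 0 0 0" --pt "0 0 0 0 0 0" --pt "0 0 0 0 0 0" --hand 1

```text
t: 11.42
ee_pos: [551.9, 162.9, 136.4]
eef_rot: [3.141, -0.004, 0.019]
force: [0.3, -0.5, -0.4]
finger_gap: 0.8
```

```bash
python3 -c "
from h import *
np.set_printoptions(suppress=True)
go([552,163,115],1.2)
w=wcam();save(w,'i_w');np.save('iM.npy',w['M'])
s=camera('scene')
cv2.imwrite('pics/i_s.png',cv2.resize(s['color'][180:335,220:370,::-1],None,fx=5,fy=3.8,interpolation=cv2.INTER_CUBIC))
"
```

```text
row [ 0.     -0.0002  0.0534] [ 0.0003 -0.0024 -0.001 ] t 11.43 pos [551.9 162.9 136.4] rot [179.97  -0.21   1.11] F [ 0.3 -0.5 -0.4] gap 0.8
```

View pics/i_w.png

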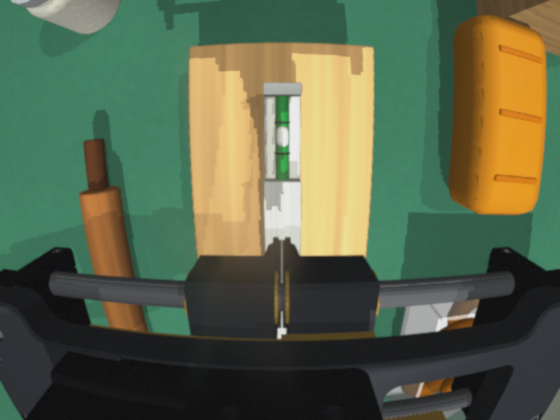

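View pics/i_s.png

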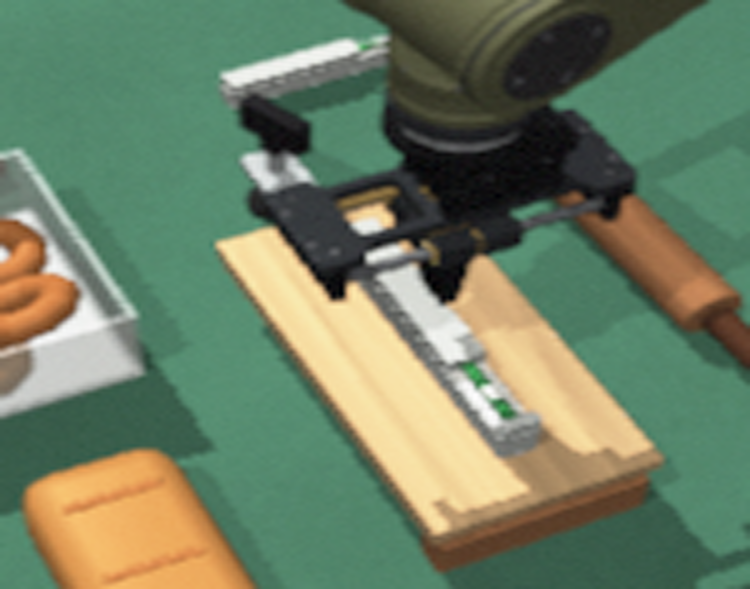

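>>> send_rows --pt "0 0 0.03 0 -0.002 0" --pt "0 0 0.05 0 -0.002 0" --pt "0 0 0.06 0 -0.002 0" --pt "0 0 0.07 0 -0.002 0" --pt "0 0 0.074 0 -0.002 0"

```text
t: 12.15
ee_pos: [552.1, 162.9, 106.8]
eef_rot: [3.141, -0.001, 0.019]
force: [-0.6, -0.1, 0.2]
finger_gap: 0.6
```

>>> send_rows --pt "0 0 0.002 0 0 0" --pt "0 0 0.004 0 0 0" --pt "0 0 0.006 0 0 0" --pt "0 0 0.008 0 0 0" --pt "0 0 0.008 0 0 0"

```text
t: 12.78
ee_pos: [552.4, 162.8, 104.3]
eef_rot: [3.141, -0.002, 0.019]
force: [-2.1, -1.4, 2.8]
finger_gap: 0.4
```

>>> send_rows --pt "0 0 0.002 0 0 0" --pt "0 0 0.004 0 0 0" --pt "0 0 0.006 0 0 0" --pt "0 0 0.008 0 0 0" --pt "0 0 0.008 0 0 0"

```text
t: 13.4
ee_pos: [553.0, 162.2, 102.7]
eef_rot: [3.14, -0.003, 0.019]
force: [-4.0, -5.2, 11.0]
finger_gap: 0.6
```

>>> send_rows --pt "-0.0005 0.0007 0.001 0 0 0" --pt "-0.001 0.0014 0.002 0 0 0" --pt "-0.002 0.0025 0.003 0 0 0" --pt "-0.002 0.0025 0.003 0 0 0" --pt "-0.002 0.0025 0.003 0 0 0"

```text
t: 14.02
ee_pos: [552.9, 162.0, 102.6]
eef_rot: [3.142, -0.004, 0.019]
force: [-4.2, -3.0, 12.9]
finger_gap: 0.2
```

>>> send_rows --pt "0 0 0 0 0 0" --pt "0 0 0 0 0 0" --pt "0 0 0 0 0 0" --pt "0 0 0 0 0 0" --pt "0 0 0 0 0 0"

```text
t: 14.65
ee_pos: [552.9, 162.1, 102.6]
eef_rot: [3.141, -0.004, 0.019]
force: [-3.9, -2.3, 13.9]
finger_gap: 0.1
```

```bash
python3 -c "
from h import *
w=wcam();save(w,'j_w');np.save('jM.npy',w['M']);print(pose())
im=w['color'][:,:,::-1];cv2.imwrite('pics/j_crop.png',cv2.resize(im[50:230,230:330],None,fx=6,fy=3.3,interpolation=cv2.INTER_CUBIC))
col=w['color'][80:215,280:285].mean(1).astype(int);
for i,r in enumerate(col):print(80+i,r,end=' ')
"
```

```text
({'t': 14.7, 'q': array([ 1.92372527e-01,  5.62268102e-02,  1.91885057e+00, -9.00017380e-04,
        1.16234688e+00,  1.73401312e-01]), 'qvel': array([ 0.00023645,  0.00089056, -0.00041271,  0.00094892,  0.00142351,
       -0.00017283]), 'joint_efforts': array([ 9.25851502e-01, -2.87452734e+01, -2.84012210e+01,  5.48533760e-01,
       -1.20961424e+00,  2.66867137e-02]), 'ee_pos': array([552.85512554, 162.04727059, 102.57205369]), 'eef_rot': array([ 3.14149676, -0.00424851,  0.01932717]), 'force': array([-4.0903508 , -2.32174549, 13.53579813]), 'moment': array([-0.43876977,  0.67945221,  0.00385613]), 'finger_gap': 0.49141192857008487}, array([552.85512554, 162.04727059, 102.57205369]), Rotation.from_matrix(array([[ 9.99804213e-01,  1.93255621e-02,  4.24955911e-03],
                            [ 1.93257951e-02, -9.99813239e-01, -1.37682945e-05],
                            [ 4.24849938e-03,  9.58917074e-05, -9.99990970e-01]])))
80 [168 172 165] 81 [167 171 164] 82 [166 169 163] 83 [165 168 162] 84 [165 169 162] 85 [164 168 162] 86 [160 163 157] 87 [144 147 141] 88 [113 116 110] 89 [77
[... 1532 characters left out ...]
76 [ 61 121  64] 177 [ 62 121  64] 178 [ 63 122  65] 179 [ 63 122  65] 180 [ 63 122  65] 181 [ 63 122  65] 182 [ 64 122  65] 183 [ 64 122  65] 184 [ 64 122  65] 185 [ 65 122  65] 186 [ 65 122  65] 187 [ 65 122  65] 188 [ 72 119  70] 189 [ 90 113  84] 190 [109 112 101] 191 [133 134 126] 192 [153 154 147] 193 [163 164 156] 194 [165 167 158] 195 [166 167 159] 196 [166 167 159] 197 [165 167 159] 198 [166 167 159] 199 [166 167 159] 200 [166 167 159] 201 [165 167 159] 202 [166 167 159] 203 [166 167 159] 204 [165 167 159] 205 [165 167 159] 206 [165 167 159] 207 [165 167 158] 208 [166 167 158] 209 [165 166 158] 210 [165 166 158] 211 [165 166 158] 212 [165 166 158] 213 [165 166 158] 214 [165 166 158]
```

View pics/j_crop.png

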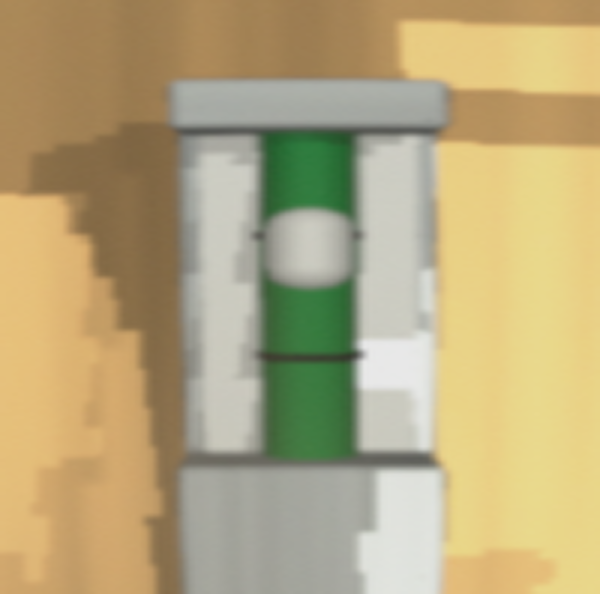

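Pressed at about 13.5 N, the bubble is centred at row 124.8. The lines are at 121.5 and 158, so their middle is 139.8, and the bubble stands about 8.2 mm towards the vial end, away from the foot. Unpressed it was about 1.3 mm off, and the difference matches a full squeeze. That calls for about 1.78 rad clockwise. Now I'll retract and go to the knob.

>>> send_rows --pt "0 0 -0.01 0 0 0" --pt "0 0 -0.06 0 0 0" --pt "0 0 -0.15 0 0 0" --pt "0 0 -0.23 0 0 0" --pt "0 0 -0.26 0 0 0"

```text
t: 15.32
ee_pos: [552.4, 162.3, 206.5]
eef_rot: [-3.141, -0.005, 0.019]
force: [-0.3, -0.8, 0.3]
finger_gap: 0.5
```

```bash
python3 -c "
from h import *
np.set_printoptions(suppress=True)
go([558,-110,210],1.2)"
```

```text
row [ 0.0008  0.681  -0.0092] [-0.0004 -0.0034 -0.001 ] t 15.32 pos [552.4 162.3 206.5] rot [-179.97   -0.3     1.11] F [-0.3 -0.8  0.3] gap 0.5
```

>>> send_rows --pt "0 0.1 -0.01 0 -0.003 0" --pt "0 0.25 -0.01 0 -0.003 0" --pt "0 0.4 -0.01 0 -0.003 0" --pt "0 0.55 -0.01 0 -0.003 0" --pt "0 0.681 -0.01 0 -0.003 0" --hand -0.3

```text
t: 15.95
ee_pos: [555.8, -112.2, 206.7]
eef_rot: [-3.141, 0.005, 0.019]
force: [0.6, 0.3, 0.5]
finger_gap: 45.3
```

```bash
python3 -c "
from h import *
w=wcam();save(w,'k_w');np.save('kM.npy',w['M']);go([560,-45,150],0)
for d in tip_of(w,'foot_grip'):print(d)
p=wpj(w,[559,-45,118]);print(p);x,y=p.astype(int)
im=w['color'][:,:,::-1];cv2.imwrite('pics/k_crop.png',cv2.resize(im[max(0,y-70):y+70,x-70:x+70],None,fx=4,fy=4,interpolation=cv2.INTER_CUBIC));print(x-70,max(0,y-70))
"
```

```text
row [ 0.0141 -0.1819  0.1408] [0.0027 0.0033 0.0095] t 16.0 pos [ 555.7 -117.6  206.7] rot [179.76   0.3    0.85] F [-0.4 -3.1  0.5] gap 48.8
{'at': [551.1, -46.6, 99.8], 'p': 0.85}
[287.7691895  131.56870325]
217 61
```

View pics/k_crop.png

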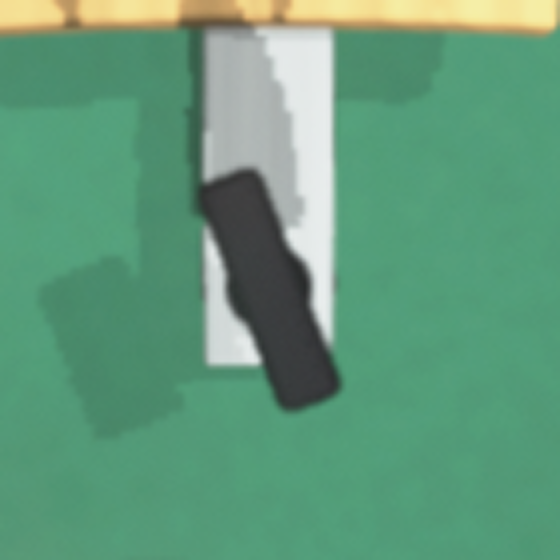

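View pics/k_w.png

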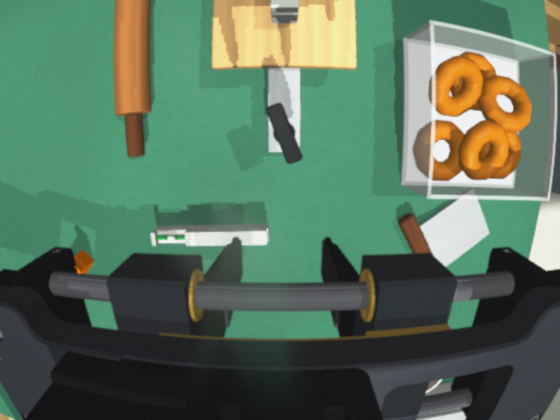

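```bash
python3 -c "
from h import *
np.set_printoptions(suppress=True)
c=dict(fx=325.19226210127806,cx=281.3666764022888,cy=210.91413138441214,M=np.load('kM.npy'))
a=wbp(c,217+232/4,61+176/4,118);b=wbp(c,217+313/4,61+402/4,118);print(a,b,(a+b)/2,np.linalg.norm(a-b))
th=np.degrees(np.arctan2(*(a-b)[1::-1]));print(th)
m=(a+b)/2
go([m[0],m[1],140],th-90)
"
```

```text
[548.48566154 -23.86601897 118.        ] [565.52847495 -68.95446903 118.        ] [557.00706824 -46.410244   118.        ] 48.20192753606497
110.70590197577565
row [ 0.0063 -0.1701  0.166 ] [ 0.      0.0035 -0.2213] t 16.05 pos [ 555.8 -114.4  206.5] rot [179.94   0.31   0.79] F [-0.6  0.7 -0.5] gap 52.8
```

>>> send_rows --pt "0.002 -0.05 0 0 0.003 -0.08" --pt "0.004 -0.12 0.02 0 0.003 -0.16" --pt "0.006 -0.17 0.08 0 0.003 -0.22" --pt "0.006 -0.17 0.13 0 0.003 -0.22" --pt "0.006 -0.17 0.16 0 0.003 -0.22"

```text
t: 16.68
ee_pos: [556.4, -42.2, 141.4]
eef_rot: [-3.14, 0.001, 0.364]
force: [-0.3, -0.6, 0.4]
finger_gap: 61.7
```

```bash
python3 -c "
from h import *
np.set_printoptions(suppress=True)
go([557,-46,84],20.7)
w=wcam();save(w,'l_w')
"
```

```text
row [-0.0019  0.0097  0.1436] [-0.0008  0.0008  0.0018] t 16.68 pos [556.4 -42.2 141.4] rot [-179.93    0.07   20.86] F [-0.3 -0.6  0.4] gap 61.7
```

View pics/l_w.png

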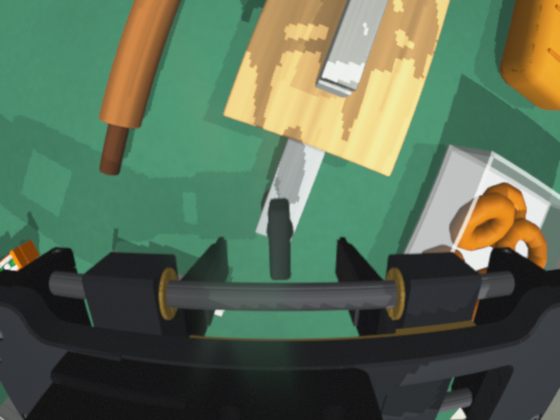

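>>> send_rows --pt "0 0.002 0.03 0 0 0" --pt "0 0.004 0.07 0 0 0" --pt "0 0.004 0.11 0 0 0" --pt "0 0.004 0.135 0 0 0" --pt "0 0.004 0.142 0 0 0"

```text
t: 17.35
ee_pos: [557.4, -43.8, 85.5]
eef_rot: [-3.141, 0.0, 0.365]
force: [0.1, -0.5, 0.5]
finger_gap: 62.0
```

>>> send_rows --pt "0 0 0 0 0 0" --pt "0 0 0 0 0 0" --pt "0 0 0 0 0 0" --pt "0 0 0 0 0 0" --pt "0 0 0 0 0 0" --hand 1

```text
t: 17.98
ee_pos: [557.4, -44.1, 86.8]
eef_rot: [-3.141, 0.001, 0.365]
force: [-11.3, -4.4, 7.5]
finger_gap: 16.9
```

>>> send_rows --pt "0 0 0 0 0 0" --pt "0 0 0 0 0 0" --pt "0 0 0 0 0 0" --pt "0 0 0 0 0 0" --pt "0 0 0 0 0 0"

```text
t: 18.6
ee_pos: [556.0, -44.6, 86.8]
eef_rot: [-3.141, 0.004, 0.365]
force: [-9.0, -3.9, 6.3]
finger_gap: 13.7
```

```bash
python3 -c "
from h import *
np.set_printoptions(suppress=True)
go([557,-46,84],20.7)
w=wcam();save(w,'m_w');print(manip.get_obs()['moment'])
"
```

```text
row [0.0012 0.0043 0.007 ] [-0.0005  0.0028  0.0025] t 18.6 pos [556.  -44.6  86.8] rot [-179.96    0.26   20.92] F [-9.  -3.9  6.3] gap 13.7
[-0.44692865  1.14099411 -0.06214519]
```

View pics/m_w.png

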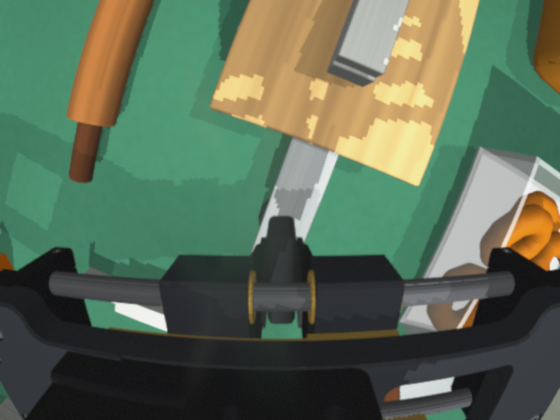

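>>> send_rows --pt "-0.003 0 0 0 0 0" --pt "-0.004 0 0 0 0 0.07" --pt "-0.004 0 0 0 0 0.16" --pt "-0.004 0 0 0 0 0.26" --pt "-0.004 0 0 0 0 0.36"

```text
t: 19.27
ee_pos: [556.3, -44.6, 86.8]
eef_rot: [-3.141, -0.0, -0.205]
force: [-0.5, -1.5, 0.8]
finger_gap: 13.7
```

```bash
python3 -c "
from h import *
o=manip.get_obs();print(o['force'],o['moment'],o['ee_pos'],np.degrees(o['eef_rot']),o['q'],o['finger_gap'])"
```

```text
[-0.51984424 -1.4724845   0.81070248] [-0.10222646  0.23499845  0.08368059] [556.30804128 -44.60219661  86.83793688] [-1.79994317e+02 -1.65467016e-02 -1.17649964e+01] [-1.76241526e-01  3.75711517e-02  1.96721977e+00  1.00029412e-04
  1.13651018e+00  2.90543080e-02] 13.743890781142252
```

>>> send_rows --pt "0 0 0 0 0 0.09" --pt "0 0 0 0 0 0.19" --pt "0 0 0 0 0 0.29" --pt "0 0 0 0 0 0.39" --pt "0 0 0 0 0 0.49"

```text
t: 19.9
ee_pos: [556.8, -44.9, 86.9]
eef_rot: [-3.141, -0.001, -0.975]
force: [0.4, -3.0, 0.5]
finger_gap: 13.9
```

>>> send_rows --pt "0 0 0 0 0 0.08" --pt "0 0 0 0 0 0.16" --pt "0 0 0 0 0 0.24" --pt "0 0 0 0 0 0.26" --pt "0 0 0 0 0 0.26"

```text
t: 20.52
ee_pos: [556.9, -45.2, 86.8]
eef_rot: [-3.14, -0.001, -1.378]
force: [1.2, -4.1, -1.0]
finger_gap: 14.0
```

```bash
python3 -c "
from h import *
o=manip.get_obs();print(o['force'],o['moment'],o['ee_pos'],np.degrees(o['eef_rot']),o['q'],o['finger_gap'])
w=wcam();save(w,'n_w')"
```

```text
[ 1.17718363 -4.05946051 -1.00547446] [-0.61253706 -0.0952729  -0.08081003] [556.90990711 -45.20101074  86.81272614] [-1.79901419e+02 -7.49805812e-02 -7.89323250e+01] [-1.76749909e-01  3.79242607e-02  1.96690353e+00 -6.59845548e-04
  1.13468764e+00  1.20115603e+00] 14.029238987512779
```

View pics/n_w.png

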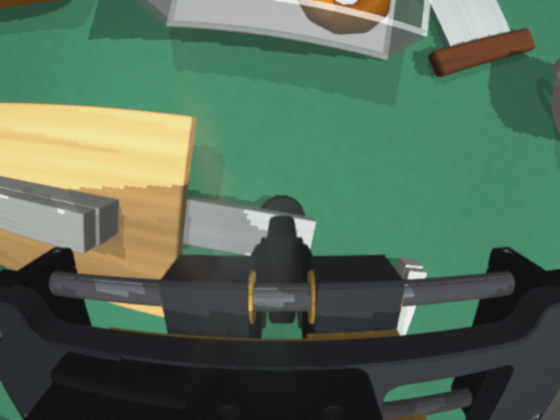

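The wing turned with the hand by about 100°. I'll release and go back to press again.

>>> send_rows --pt "0 0 0 0 0 0" --pt "0 0 0 0 0 0" --pt "0 0 0 0 0 0" --pt "0 0 0 0 0 0" --pt "0 0 0 0 0 0" --hand 0.2

```text
t: 21.2
ee_pos: [556.5, -44.3, 86.7]
eef_rot: [-3.141, 0.0, -1.379]
force: [0.5, -0.1, -0.1]
finger_gap: 38.0
```

>>> send_rows --pt "0 0 -0.03 0 0 0" --pt "0 0 -0.1 0 0 0" --pt "0 0 -0.18 0 0 0" --pt "0 0 -0.26 0 0 0" --pt "0 0 -0.3 0 0 0"

```text
t: 21.82
ee_pos: [557.5, -44.6, 210.0]
eef_rot: [-3.137, -0.001, -1.379]
force: [0.4, -0.2, 0.6]
finger_gap: 37.7
```

```bash
python3 -c "
from h import *
np.set_printoptions(suppress=True)
go([552.5,163,206],1.2)
s=camera('scene')
cv2.imwrite('pics/o_s.png',cv2.resize(s['color'][180:335,220:370,::-1],None,fx=5,fy=3.8,interpolation=cv2.INTER_CUBIC))
"
```

```text
row [-0.512  -0.0867  0.0097] [-0.0021 -0.0029 -0.891 ] t 21.82 pos [557.5 -44.6 210. ] rot [-179.71   -0.07  -78.99] F [ 0.4 -0.2  0.6] gap 37.7
```

View pics/o_s.png

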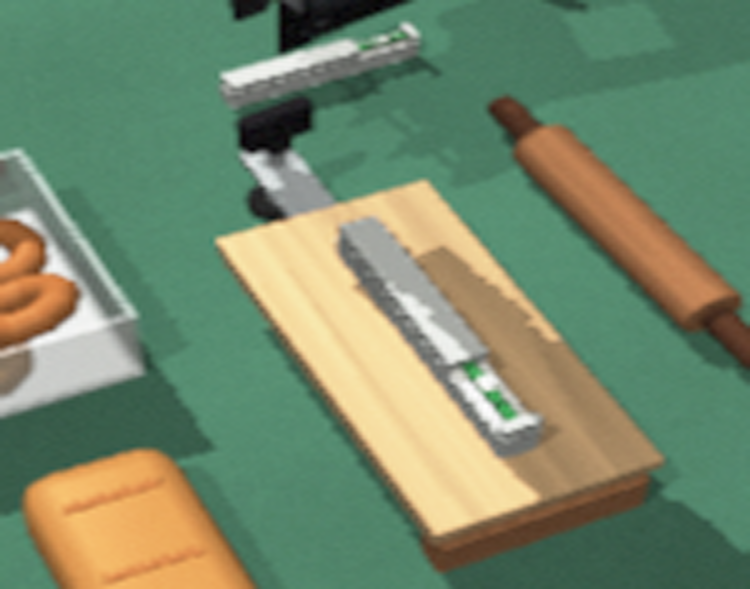

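>>> send_rows --pt "-0.1 -0.01 0 0 0 -0.09" --pt "-0.2 -0.03 0 0 0 -0.19" --pt "-0.3 -0.05 0 0 0 -0.29" --pt "-0.4 -0.07 0 0 0 -0.39" --pt "-0.51 -0.086 0 0 0 -0.49" --hand 1

```text
t: 22.5
ee_pos: [550.6, 163.5, 205.6]
eef_rot: [3.141, 0.001, -0.604]
force: [1.2, -0.5, 0.1]
finger_gap: 0.9
```

```bash
python3 -c "
from h import *
np.set_printoptions(suppress=True)
go([552.5,163,125],1.2)"
```

```text
row [ 0.0046 -0.0018  0.2016] [ 0.0001  0.0004 -0.398 ] t 22.5 pos [550.6 163.5 205.6] rot [179.98   0.03 -34.62] F [ 1.2 -0.5  0.1] gap 0.9
```

>>> send_rows --pt "0.002 0 0.02 0 0 -0.09" --pt "0.004 -0.001 0.06 0 0 -0.19" --pt "0.0046 -0.002 0.1 0 0 -0.29" --pt "0.0046 -0.002 0.15 0 0 -0.385" --pt "0.0046 -0.002 0.2 0 0 -0.398"

```text
t: 23.12
ee_pos: [552.7, 161.9, 125.1]
eef_rot: [-3.141, 0.0, 0.016]
force: [-0.4, 0.2, -0.4]
finger_gap: 0.4
```

>>> send_rows --pt "0 0 0.01 0 0 0" --pt "0 0 0.02 0 0 0" --pt "0 0 0.025 0 0 0" --pt "0 0 0.029 0 0 0" --pt "0 0 0.029 0 0 0"

```text
t: 23.75
ee_pos: [553.5, 162.0, 115.5]
eef_rot: [-3.141, -0.002, 0.016]
force: [-0.0, 0.3, 0.3]
finger_gap: 0.6
```

```bash
python3 -c "
from h import *
np.set_printoptions(suppress=True)
go([552.5,163,107],1.2)
w=wcam();save(w,'p_w')"
```

```text
row [-0.0024 -0.0025  0.0214] [-0.0003 -0.001  -0.0032] t 23.75 pos [553.5 162.  115.5] rot [-179.97   -0.09    0.92] F [-0.   0.3  0.3] gap 0.6
```

View pics/p_w.png

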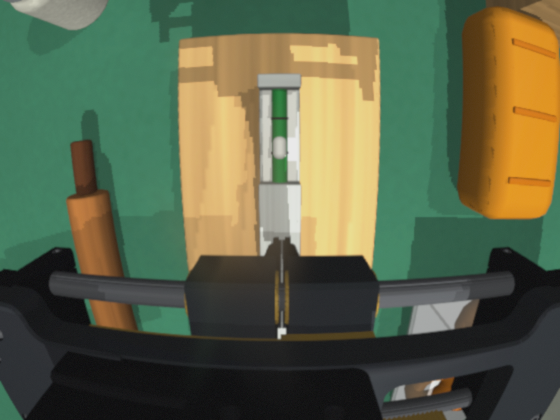

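The fingers line up with the level. Unpressed, the bubble now stands towards the foot (row 147), as it should before the squeeze. Now I'll press gently.

>>> send_rows --pt "-0.002 -0.002 0.004 0 0 0" --pt "-0.002 -0.002 0.008 0 0 0" --pt "-0.002 -0.002 0.012 0 0 0" --pt "-0.002 -0.002 0.016 0 0 0" --pt "-0.002 -0.002 0.018 0 0 0"

```text
t: 24.42
ee_pos: [552.4, 162.8, 107.8]
eef_rot: [-3.141, -0.001, 0.016]
force: [0.5, -0.7, -0.1]
finger_gap: 0.4
```

>>> send_rows --pt "0 0 0.002 0 0 0" --pt "0 0 0.004 0 0 0" --pt "0 0 0.006 0 0 0" --pt "0 0 0.007 0 0 0" --pt "0 0 0.007 0 0 0"

```text
t: 25.05
ee_pos: [552.8, 162.4, 105.7]
eef_rot: [3.141, -0.002, 0.016]
force: [-2.5, -2.9, 5.0]
finger_gap: 0.8
```

>>> send_rows --pt "-0.0005 0.0005 0.002 0 0 0" --pt "-0.001 0.001 0.004 0 0 0" --pt "-0.0015 0.0015 0.006 0 0 0" --pt "-0.002 0.002 0.008 0 0 0" --pt "-0.002 0.002 0.009 0 0 0"

```text
t: 25.68
ee_pos: [553.3, 162.1, 105.0]
eef_rot: [-3.141, -0.004, 0.016]
force: [-4.4, -4.9, 16.2]
finger_gap: 0.4
```

>>> send_rows --pt "0 0 0.001 0 0 0" --pt "0 0 0.001 0 0 0" --pt "0 0 0.001 0 0 0" --pt "0 0 0.001 0 0 0" --pt "0 0 0.001 0 0 0"

```text
t: 26.3
ee_pos: [553.4, 162.1, 105.0]
eef_rot: [-3.141, -0.005, 0.016]
force: [-5.1, -4.1, 17.2]
finger_gap: 0.4
```

>>> send_rows --pt "0 0 0 0 0 0" --pt "0 0 0 0 0 0" --pt "0 0 0 0 0 0" --pt "0 0 0 0 0 0" --pt "0 0 0 0 0 0"

```text
t: 26.92
ee_pos: [553.4, 162.1, 105.0]
eef_rot: [-3.141, -0.005, 0.016]
force: [-5.1, -3.6, 16.6]
finger_gap: 0.5
```

```bash
python3 -c "
from h import *
w=wcam();save(w,'q_w');s=camera('scene');cv2.imwrite('pics/q_s.png',s['color'][:,:,::-1])
im=w['color'][:,:,::-1];cv2.imwrite('pics/q_crop.png',cv2.resize(im[50:230,230:330],None,fx=6,fy=3.3,interpolation=cv2.INTER_CUBIC))
print(manip.get_obs()['force'])"
```

```text
[-5.23233591 -3.72007383 16.87948323]
```

View pics/q_crop.png

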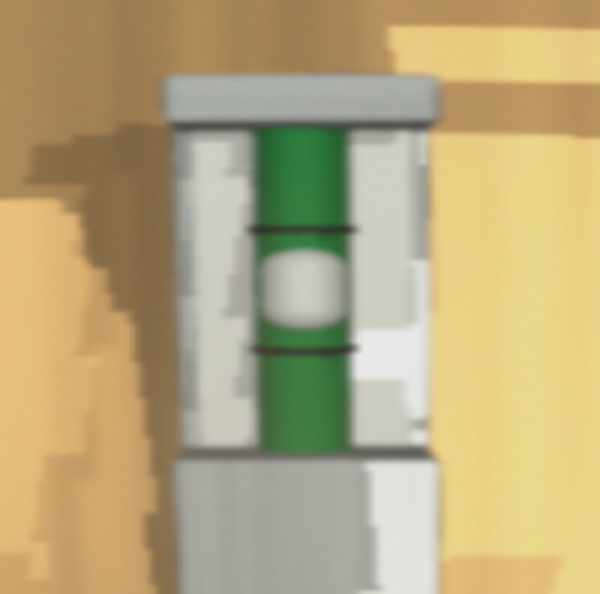

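View pics/q_s.png

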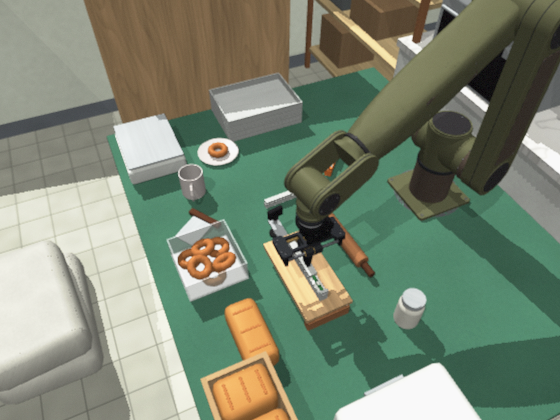

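The bubble's middle is at crop row 289, and the lines at 230 and 350 have their middle at 290, so it is centred within about 0.2 mm. The fingers press steadily at about 17 N, and the bystanders are where they were. I'll hand in.

```bash
python3 -c "
from station import *
print(ticket.close_job())"
```

```text
the job is handed in; nothing more can be done
None
```

I laid the long silver level lengthwise on the middle of the shelf and pressed it down with closed fingers at about 13.5 N. The bubble stood about 8 mm towards the vial end, away from the foot. I turned the wing knob about 100° clockwise in one grip, then pressed the level again and handed the job in while still pressing.

**Last checks:**
- **Bubble:** it stands midway between its lines, within about 0.2 mm in the wrist image.
- **Push:** steady at about 17 N down, above the 8 N the pad needs at most. A sideways force of about 6 N remained on the fingers.
- **Scene and time:** in the last scene picture the other things on the counter look unmoved. I checked this by eye only. The robot's clock read about 27 s.

No check failed. While the fingers closed on the knob, the sideways force rose to about 12 N. I relieved it with a 1.6 mm shift before turning.

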